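Hold the spring clip open over the stock card

ROBOT

A 6-joint arm with a two-finger parallel gripper is mounted at the origin on the work surface. World frame = base frame: x ahead of the robot, y to its left, z up, the work surface at z = 0. Lengths are in m, angles in rad, forces in N, time in s.
With the tool pointing down it reaches from about 0.275 to 1 m from the base axis. Payload 8.4 kg.
Tool frame: the origin (TCP) lies on the centre line of the jaws, within the pads' length; the fingertips stand 17 mm ahead of it and the grasp point (between the pads) lies 2 mm behind it (bot.tcp_to_tips is the y of the fingertips in the tool frame, in m); y points along the fingers, z is the direction in which the jaws open and shut, and the axes are right-handed (so a half turn about y gives the same grasp; the last joint's range is limited). The gripper opens to 85 mm and grips with 20 to 120 N. Pads are 22 mm wide; open, the fingers measure 114 mm over their backs; the gripper's body (76 mm by 85 mm) begins 54 mm behind the grasp point. The pads swing forward as they close: fully open they stand 13 mm farther back than shut.
Start: joints at [-1.337, 0.353, 1.633, -0, 1.155, -0.002], TCP at [0.146, -0.608, 0.248] pointing down, gripper open.
Joint ranges: [-2.63, 2.63], [-0.92, 2.1], [0.06, 2.66], [-1.3, 4.44], [0, 2.69], [-3.02, 3.02]. Speed limits (rad/s): [2.22, 2.22, 2.79, 3.14, 3.14, 3.14].

INTERFACE

Orientations are given as a unit quaternion [x, y, z, w].
In Python, from workcell import bot, hand, kinematics, get_obs, vision, hand_in gives the robot as it stands. The module is installed in compiled form; this text tells all that it offers. Calls block until the motion is done:
- bot.reach(position, orientation): joint-space move of the TCP to a pose.
- bot.servo_line(position, ori=None, velocity=0.15): straight line of the TCP; ori=None keeps the orientation; velocity is the mean speed in m/s.
- bot.goto_joints(angles): joint-space move.
- hand.move_gripper(opening, strength=None): finger opening in m; strength is the grip in N (None keeps the last); returns when the fingers have stopped.
- bot.dwell(seconds).
- kinematics.solve_ik(position, orientation): joint angles nearest the present ones, or None.
- get_obs(): the state.
- vision.read_camera(name): name is "scene" or "top"; returns a dict with "frame" (384x512x3 uint8, red, green, blue), "intrinsics" (3x3 intrinsics, pixels), "view" (4x4, takes a point from world to camera coordinates). Camera axes: x right, y down, z forward; pixel columns grow to the right and rows downward; lengths in m; the calibration is good to about 2 mm. A picture is of the moment at which its call begins. There is no depth.
A pose or a line that the arm cannot do raises bot.IKError and nothing moves.
- hand_in(): hands the job in, once; it reports no verdict.
The state is a dict: "time_s": time; "joint_pos": joint angles; "joint_vel": joint speeds; "joint_efforts": joint torques, N m; "position": TCP position; "orientation": TCP orientation; "wrist_force": force on the tool from outside, world axes, zero at the start; "ft_torque": the same for the moment, N m; "gripper_width": finger opening in m.
Only numpy, scipy, OpenCV 4.12 (cv2) and the standard library are available. Lean on these libraries where they do the work, as an engineer would, in place of code of your own. Each camera call takes 0.05 s, during which the arm holds its last target. There are 200 camera calls.

TASK

Squeeze open the spring clip that is parked on the carton's near wall, lift it off, and bring it down over the middle of the top edge of the stock card in the wooden block: jaws gaping wide, one on each side of the card, the lips fully below the edge and the clip clear of the card. Finish while still holding it squeezed open there, so that I can slip the delivery note in behind the jaw; do not bump the card or move its block, and leave the carton and the other things where they stand.

Things in the scene. Friction and masses are not known exactly. Their poses are not given: they have to be found in the camera images.
- clip_grip (a point): Where to grip the black plastic spring clip (45 g): midway between its two handles, 32 mm above the pivot. Parked upright on the carton's near wall, handles up, jaws down. Axes while parked: x across the jaws (into the carton), y along pivot and lips, z up. Handles end 10 mm above this point, 48 mm over their outer faces there (along x), 30 mm wide (y); squeeze them along x near their tops.
- clip_pivot (a point): The clip's pivot, a steel coil spring of radius 5 mm along y. Handles start beside it and flare up and out to their tops 42 mm above; jaws run down to flat lips, 50 mm wide along y, 10 mm tall, lower ends 42 mm below the pivot. A card may enter between the jaws up to 5 mm below the pivot. This and the grip point move with the lever on the carton's inner side.
- lip_far (a point): Middle of the inner face of the lip inside the carton, 37 mm below the pivot (5 mm above the lip's lower end); moves with that lever.
- lip_near (a point): Middle of the inner face of the other lip (robot's side at the start), 37 mm below the pivot; moves with that lever.
- clip_jaw (a joint): Opening of the clip (rad): -0.1 shut on nothing, about 0 as parked on the 4 mm carton wall, 0.56 fully squeezed against its stop: then the handles are upright and parallel, 23 mm over their outer faces, and the lips gape 24 mm. The spring pulls it shut: squeezing the handle tops takes about 4 N at first, 9 N at the stop; grip with 20 to 30 N.
- carton: Open-topped cardboard carton, 190 (x) x 150 (y) x 100 mm tall, walls 4 mm, holding white paper packs up to 50 mm, 2 kg. Origin at the centre of its underside, z up; its near wall (-x side) carries the clip, which reaches 13 mm below the rim, up to 30 mm either side of the wall's middle.
- card_edge (a point): Middle of the top edge of the stock card, a stiff ruled white card 2 mm thick and 120 mm wide that stands upright in a loose slotted wooden block (50 x 130 x 22 mm tall, 0.6 kg). The edge is 120 mm above the table. x is square to the card's faces, y along the edge, z up.
- stirrer_tub: Bystander: clear round tub 84 mm across with coloured stirrers, 135 mm tall in all; origin at the centre of its underside.
- jar: Bystander: lidded amber jar, 68 mm across, 105 mm tall; origin at the centre of its underside.
- napkins: Bystander: banded stack of napkins 120 x 120 x 56 mm; origin at the centre of its underside.
There are look-alikes about, which are no part of the job. Leave any black or red look-alike of the carton alone. Leave any purple look-alike of the part that bears clip_grip alone.

How it is judged:
By the outcome, as a careful person would: the job done as asked, in the order asked, and still so for the second after the job is handed in, while the arm keeps its last pose, push and grip.
It also fails if it takes over 35 s, if anything falls off the work surface, if the arm or the gripper's body presses on something with over 40 N, if the wrist force passes 120 N, or if a joint passes its speed limit or range.

## Working session

There is one attempt and no reset: what is moved stays moved. The work goes in short steps, each a Python script; the robot and the scene stay as the last script left them, time stands still between calls to the robot, and variables do not carry over. Pictures are saved under pics/ and viewed, about 8 in all and at most 12, crops included, and the job is handed in when it is done.

```bash
mkdir -p pics; cat > h.py <<'E'
import numpy as np, cv2
from workcell import bot, hand, kinematics, get_obs, vision, hand_in
def snap(n):
    r=vision.read_camera(n); return r["frame"],np.array(r["intrinsics"]),np.array(r["view"])
def ray(K,V,u,v):
    R,t=V[:3,:3],V[:3,3]; d=R.T@np.linalg.solve(K,[u,v,1.]); return -R.T@t,d
def onz(K,V,u,v,z):
    c,d=ray(K,V,u,v); return c+d*(z-c[2])/d[2]
def proj(K,V,p):
    q=K@(V[:3,:3]@np.array(p)+V[:3,3]); return q[:2]/q[2]
def tri(a,b):
    (c1,d1),(c2,d2)=a,b; s=np.linalg.lstsq(np.c_[d1,-d2],c2-c1,rcond=None)[0]
    p,q=c1+d1*s[0],c2+d2*s[1]; return (p+q)/2,np.linalg.norm(p-q)
E
python3 - <<'E'
from h import *
fs={}
for n in("scene","top"):
    f,K,V=snap(n); np.savez(f"{n}0.npz",f=f,K=K,V=V)
    cv2.imwrite(f"pics/{n}0.png",cv2.resize(f[:,:,::-1],(800,600),interpolation=cv2.INTER_CUBIC))
    print(n,K.round(1).tolist(),(-V[:3,:3].T@V[:3,3]).round(3),V[:3,:3].round(3).tolist())
print(get_obs())
E
```

```text
scene [[390.3, 0.0, 262.8], [0.0, 390.3, 188.3], [0.0, 0.0, 1.0]] [1.399 0.283 1.067] [[-0.236, 0.972, -0.002], [0.726, 0.174, -0.665], [-0.646, -0.158, -0.747]]
top [[426.7, 0.0, 260.4], [0.0, 426.7, 196.6], [0.0, 0.0, 1.0]] [0.383 0.091 1.336] [[0.005, -1.0, -0.004], [-0.99, -0.005, -0.139], [0.139, 0.005, -0.99]]
{'time_s': 0.1, 'joint_pos': array([-1.33741215e+00,  3.53616041e-01,  1.63404679e+00,  4.26973276e-06,
        1.15522214e+00, -2.40081033e-03]), 'joint_vel': array([-0.00049076, -0.00061813, -0.00165906,  0.00144808,  0.00153498,
        0.0001246 ]), 'joint_efforts': array([-6.93468082e-04, -6.06356049e+01, -3.42820501e+01, -3.90086871e-05,
        4.09033557e-03,  4.01820034e-05]), 'position': array([ 0.14591042, -0.60731023,  0.2476191 ]), 'orientation': array([-0.08322027,  0.7026525 , -0.70174446,  0.08311771]), 'wrist_force': array([ 0.51878337,  0.04838312, -0.47240395]), 'ft_torque': array([ 0.01637876, -0.04027124, -0.01034192]), 'gripper_width': 0.08533149810574192}
```

View pics/scene0.png

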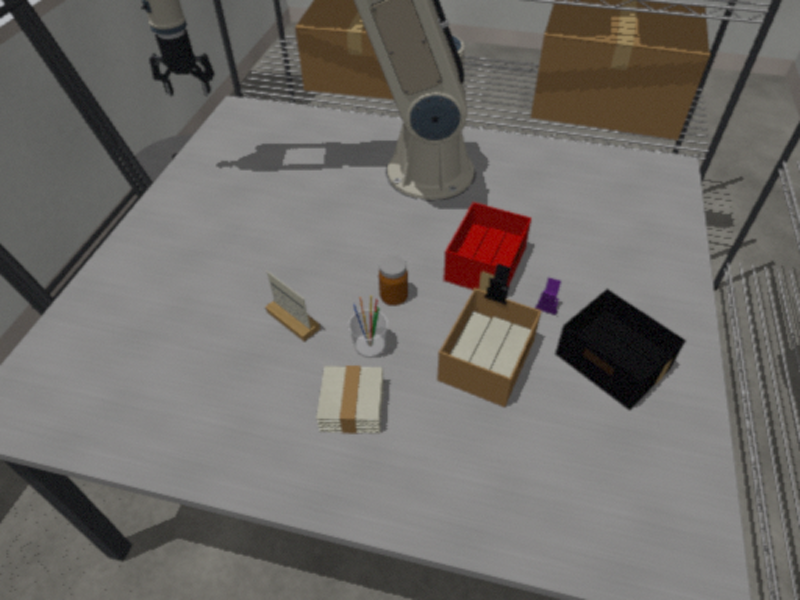

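View pics/top0.png

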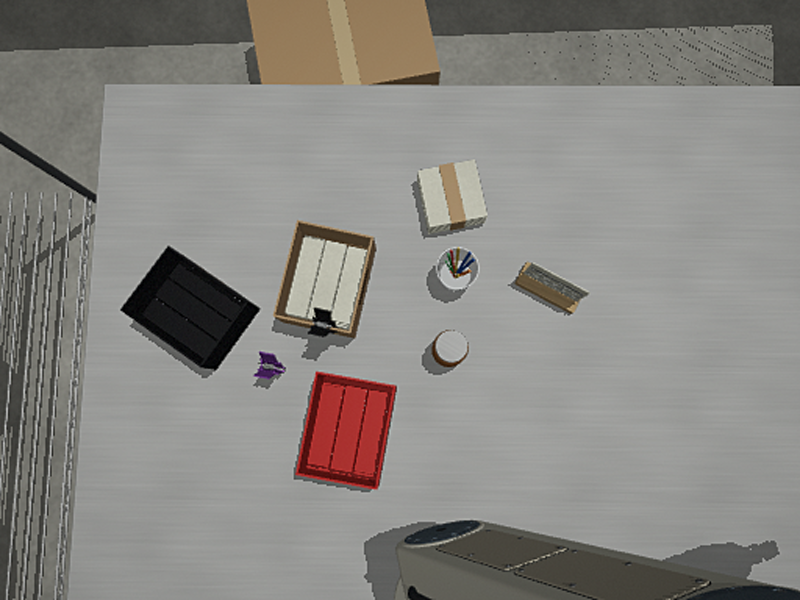

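Candidates (800x600 views):
- **Clip:** the black clip on the brown carton, scene (498,285) and top (322,320), against the purple clip, scene (549,295) and top (268,366).
- **Carton:** the brown one, top (325,278), against black (190,310) and red (346,430).
- **Card:** only one, top (552,285).

I choose the black clip on the brown carton. Next is one close crop to check that, along with first measurements.

```bash
python3 - <<'E'
from h import *
T=np.load("top0.npz");S=np.load("scene0.npz")
def crop(f,x,y,w,h,W,H): return cv2.resize(f[y:y+h,x:x+w,::-1],(W,H),interpolation=cv2.INTER_NEAREST)
# each 400x300
a=crop(T['f'],165,135,100,75,400,300);  # 4x
c=crop(T['f'],315,160,80,60,400,300)   # 5x
b=crop(S['f'],270,160,100,75,400,300)   # 4x
d=crop(S['f'],155,165,80,60,400,300)   # 5x
cv2.imwrite("pics/crops.png",np.vstack([np.hstack([a,c]),np.hstack([b,d])]))
# carton brown mask in top
for n,D,roi in(("top",T,(165,130,85,90)),("top",T,(320,160,65,50))):
    x,y,w,h=roi; I=D['f'][y:y+h,x:x+w]; hsv=cv2.cvtColor(I,cv2.COLOR_RGB2HSV)
    m=((hsv[:,:,1]>50)&(hsv[:,:,0]<25)&(hsv[:,:,2]>50)).astype(np.uint8)
    cs,_=cv2.findContours(m,cv2.RETR_EXTERNAL,cv2.CHAIN_APPROX_NONE); pts=np.vstack([c for c in cs if len(c)>12])
    r=cv2.minAreaRect(pts); print(r, (cv2.boxPoints(r)+[x,y]).round(1).tolist())
E
```

```text
((42.80965805053711, 48.040557861328125), (54.340087890625, 66.66656494140625), 13.172554969787598) [[173.8, 204.3], [189.0, 139.4], [241.9, 151.8], [226.7, 216.7]]
((31.108997344970703, 23.85813331604004), (42.29411697387695, 16.58823585510254), 28.072484970092773) [[328.5, 181.2], [336.4, 166.6], [373.7, 186.5], [365.9, 201.1]]
```

View pics/crops.png

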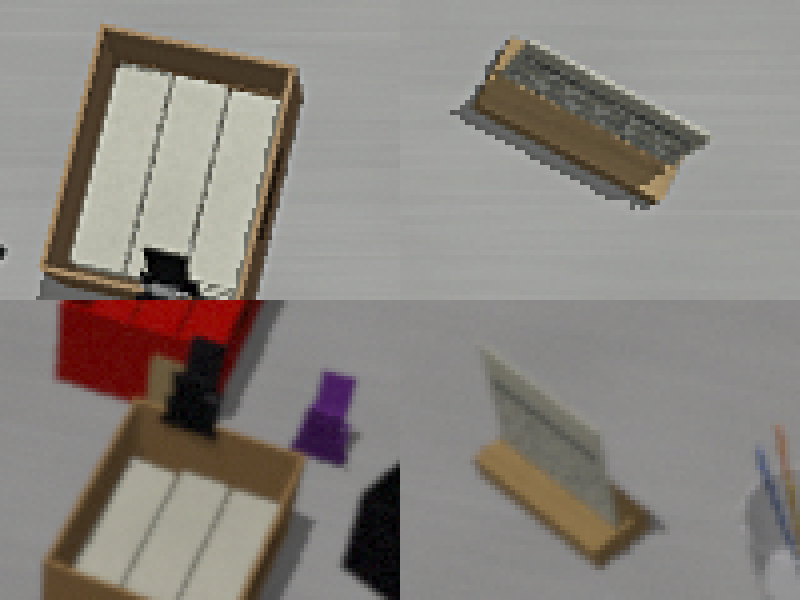

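The crop confirms the choice: the black clip sits on the near wall of the tan carton, in the top crop around (165,275) and the scene crop around (200,385). The card edge runs (527,40)–(709,134) in the top crop and (483,347)–(601,435) in the scene crop.

```bash
python3 - <<'E'
from h import *
T=np.load("top0.npz");S=np.load("scene0.npz")
t=lambda u,v:ray(T['K'],T['V'],u,v); s=lambda u,v:ray(S['K'],S['V'],u,v)
for c in((191,141.8),(239.6,152.2),(175.8,202.5),(226,212)): print("rim",onz(T['K'],T['V'],*c,.1).round(4))
for a,b in(((340.6,168.2),(171.8,174.6)),((376.8,186.8),(195.2,192.2))):
    print("card tri",[np.round(x,4) for x in tri(t(*a),s(*b))], "z.12:",onz(T['K'],T['V'],*a,.12).round(4),onz(S['K'],S['V'],*b,.12).round(4))
for n,D,(x,y,w,h) in(("top",T,(190,190,40,30)),("scene",S,(300,160,40,40))):
    I=D['f'][y:y+h,x:x+w]; m=(I.max(2)<45).astype(np.uint8)
    print(n,x,y); print("\n".join(f"{y+i} "+"".join(".#"[k] for k in r) for i,r in enumerate(m) if r.any()))
E
```

```text
rim [0.7212 0.3052 0.1   ]
rim [0.6901 0.1599 0.1   ]
rim [0.5387 0.3445 0.1   ]
rim [0.5115 0.1973 0.1   ]
card tri [array([ 0.6392, -0.1589,  0.1804]), np.float64(0.073)] z.12: [ 0.6388 -0.1349  0.12  ] [ 0.5915 -0.23    0.12  ]
card tri [array([ 0.5867, -0.2086,  0.0477]), np.float64(0.0958)] z.12: [ 0.5846 -0.2381  0.12  ] [ 0.6473 -0.1263  0.12  ]
top 190 190
197 ...........##...........................
198 ...........######.......................
199 ............#########...................
200 ............##########..................
201 ............#########...................
202 ............#########...................
203 ..........#.##########..................
204 ...........###########..................
205 ..........#############.................
206 ...................#####................
207 ....................####................
208 ...........##.........###...............
209 .........#######.......#.#..............
210 .........############...................
211 .........##############.................
212 .......###################..............
213 .......##
[... 560 characters left out ...]
##########...............
180 ..............###########...............
181 ..............##########................
182 ..............##########................
183 .............############...............
184 ............#############...............
185 ............#############...............
186 ............#############...............
187 ............#############...............
188 ...........##############...............
189 ...........#############................
190 ...........#############................
191 .............##########.................
192 ................#######.................
193 ...................#####................
194 ......................##................
```

```bash
cat >> h.py <<'E'
from scipy.spatial.transform import Rotation as Rot
def ori(yaw,flip=False):
    z=np.array([np.cos(yaw),np.sin(yaw),0])*(-1 if flip else 1); y=np.array([0,0,-1.])
    return Rot.from_matrix(np.c_[np.cross(y,z),y,z]).as_quat()
E
python3 - <<'E'
from h import *
T=np.load("top0.npz");S=np.load("scene0.npz")
t=lambda u,v:ray(T['K'],T['V'],u,v); s=lambda u,v:ray(S['K'],S['V'],u,v)
for a,b in(((340.2,167.8),(194.8,191.8)),((376.2,186.3),(171.3,174.1))):
    print("card tri",[np.round(x,4) for x in tri(t(*a),s(*b))], "z.12:",onz(T['K'],T['V'],*a,.12).round(4),onz(S['K'],S['V'],*b,.12).round(4))
print("far handle top",tri(t(206.3,197.7),s(322,170.8)),onz(T['K'],T['V'],206.3,197.7,.171),onz(S['K'],S['V'],322,170.8,.171))
yaw=np.radians(-11.7); ex=np.array([np.cos(yaw),np.sin(yaw),0]);ey=np.array([-ex[1],ex[0],0])
W=np.array([.5285,.272,0])
for off in(-.02,0,.02):
  for name,dx,z in(("farhandle",.026,.171),("nearhandle",-.026,.171),("pivot",0,.129),("lipfarbot",.004,.087)):
    print(off,name,*[proj(D['K'],D['V'],W+ex*dx+ey*off+[0,0,z]).round(1) for D in(T,S)])
for nm,y0,p in(("clip",-11.7,[.53,.27,.16]),("card",-27.7,[.613,-.185,.17])):
  for f in(0,1): print(nm,f,kinematics.solve_ik(p,ori(np.radians(y0),f)))
E
```

```text
card tri [array([ 0.6408, -0.133 ,  0.1134]), np.float64(0.004)] z.12: [ 0.64   -0.1338  0.12  ] [ 0.6459 -0.1281  0.12  ]
card tri [array([ 0.5863, -0.2361,  0.116 ]), np.float64(0.0027)] z.12: [ 0.5861 -0.2364  0.12  ] [ 0.5897 -0.2325  0.12  ]
far handle top (array([0.53840778, 0.2511477 , 0.20035248]), np.float64(0.01769449662009132)) [0.54353143 0.24621964 0.171     ] [0.50695912 0.25905109 0.171     ]
-0.02 farhandle [206.  195.4] [316.3 179.7]
-0.02 nearhandle [201.7 213.8] [321.9 169. ]
-0.02 pivot [205.9 206.3] [317.8 183.2]
-0.02 lipfarbot [208.1 206.7] [316.1 192.5]
0 farhandle [199.  193.9] [322.4 181.7]
0 nearhandle [194.7 212.3] [327.8 170.9]
0 pivot [199.1 204.9] [323.6 185.2]
0 lipfarbot [201.5 205.3] [321.8 194.5]
0.02 farhandle [191.9 192.4] [328.5 183.7]
0.02 nearhandle [187.6 210.8] [333.8 172.8]
0.02 pivot [192.2 203.5] [329.5 187.1]
0.02 lipfarbot [194.9 203.9] [327.5 196.4]
clip 0 [ 4.68644452e-01  4.03233654e-01  1.77680640e+00 -4.44089210e-16
  9.61552599e-01  6.72847974e-01]
clip 1 [ 4.68644452e-01  4.03233654e-01  1.77680640e+00 -4.44089210e-16
  9.61552599e-01 -2.46874468e+00]
card 0 [-2.95444894e-01  4.55155466e-01  1.66647601e+00 -4.44089210e-16
  1.01996118e+00  1.88011309e-01]
card 1 [-2.95444894e-01  4.55155466e-01  1.66647601e+00 -4.44089210e-16
  1.01996118e+00 -2.95358134e+00]
```

```bash
python3 - <<'E'
from h import *
q=ori(np.radians(-11.7)); p=np.array([.5227,.2517,0])
bot.reach(p+[0,0,.28],q); bot.servo_line(p+[0,0,.161])
o=get_obs(); print(o['time_s'],o['position'],o['wrist_force'],o['gripper_width'])
a,K,V=snap("scene");b,K2,V2=snap("top")
A=cv2.resize(a[145:205,280:360,::-1],(400,300),interpolation=cv2.INTER_CUBIC)
B=cv2.resize(b[180:240,170:250,::-1],(400,300),interpolation=cv2.INTER_CUBIC)
cv2.imwrite("pics/pre.png",np.hstack([A,B]))
E
```

```text
4.325 [0.52327902 0.25195032 0.16178673] [-0.20017474  0.08066655  0.04250777] 0.08517530419247077
```

View pics/pre.png

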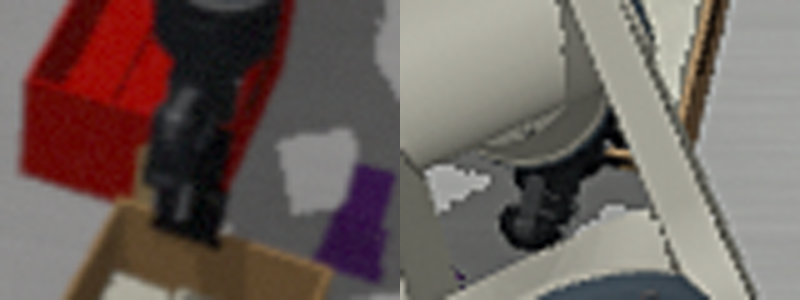

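The scene crop shows the finger column (185,120) aligned with the clip (185,200). The top view is hidden by the arm. Squeezing next, in two stages.

```bash
python3 - <<'E'
from h import *
def rep(): 
    o=get_obs(); print(round(o['time_s'],2),o['position'].round(4),o['wrist_force'].round(2),o['ft_torque'].round(3),round(o['gripper_width'],4))
hand.move_gripper(.044,25); rep()
hand.move_gripper(.034,25); rep()
hand.move_gripper(.0,27); bot.dwell(.2); rep()
a,K,V=snap("scene")
cv2.imwrite("pics/sq.png",cv2.resize(a[130:205,270:370,::-1],(800,600),interpolation=cv2.INTER_CUBIC))
E
```

```text
4.91 [0.5227 0.2517 0.161 ] [ 0.43 -0.02 -1.33] [-0.017  0.057  0.007] 0.0437
5.17 [0.5227 0.2517 0.1609] [-0.39  0.38 -0.58] [ 0.026 -0.002 -0.032] 0.0343
5.61 [0.5227 0.2517 0.161 ] [ 0.34  0.08 -0.76] [-0.004 -0.027 -0.029] 0.0228
```

View pics/sq.png

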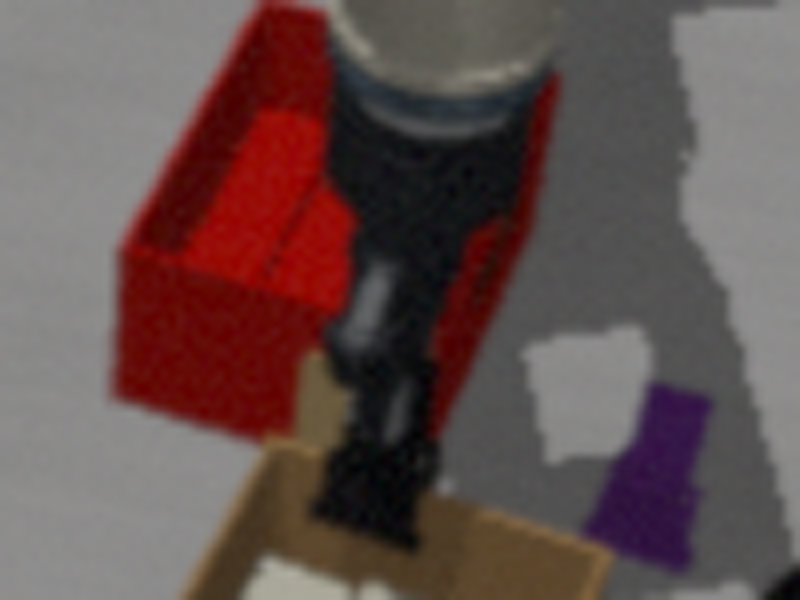

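The width is 22.8 mm, so the clip is fully open against its stop and the inner lip stands off the wall at (370,530). I'll lift it straight up and carry it high towards the card.

```bash
python3 - <<'E'
from h import *
def rep(): 
    o=get_obs(); print(round(o['time_s'],2),o['position'].round(4),o['wrist_force'].round(2),round(o['gripper_width'],4))
p=np.array([.5227,.2517,.161])
bot.servo_line(p+[0,0,.03],velocity=.06); rep()
bot.servo_line(p+[0,0,.129],velocity=.12); rep()
q=ori(np.radians(-27.8)); c=np.array([.6138,-.1843,.27])
bot.servo_line((p+[.02,0,.129])*.5+c*.5+[0,0,0],velocity=.18) ; rep()
bot.servo_line(c,q,velocity=.15); bot.dwell(.2); rep()
a,K,V=snap("scene");b,K2,V2=snap("top"); np.savez("car.npz",a=a,b=b)
A=cv2.resize(a[110:230,130:230,::-1],(500,600),interpolation=cv2.INTER_CUBIC)
B=cv2.resize(a[150:270,260:360,::-1],(300,360),interpolation=cv2.INTER_CUBIC)
B=np.vstack([B,cv2.resize(b[150:214,315:395,::-1],(300,240),interpolation=cv2.INTER_CUBIC)])
cv2.imwrite("pics/car.png",np.hstack([A,B]))
E
```

```text
6.31 [0.5227 0.2517 0.1912] [0.64 0.5  0.36] 0.0224
7.28 [0.5223 0.2515 0.2891] [ 0.32 -0.77 -0.51] 0.0225
8.68 [0.5781 0.0344 0.28  ] [ 0.4   0.48 -0.95] 0.0228
10.51 [ 0.6138 -0.1838  0.2701] [-0.7  -0.2  -1.38] 0.0226
```

View pics/car.png

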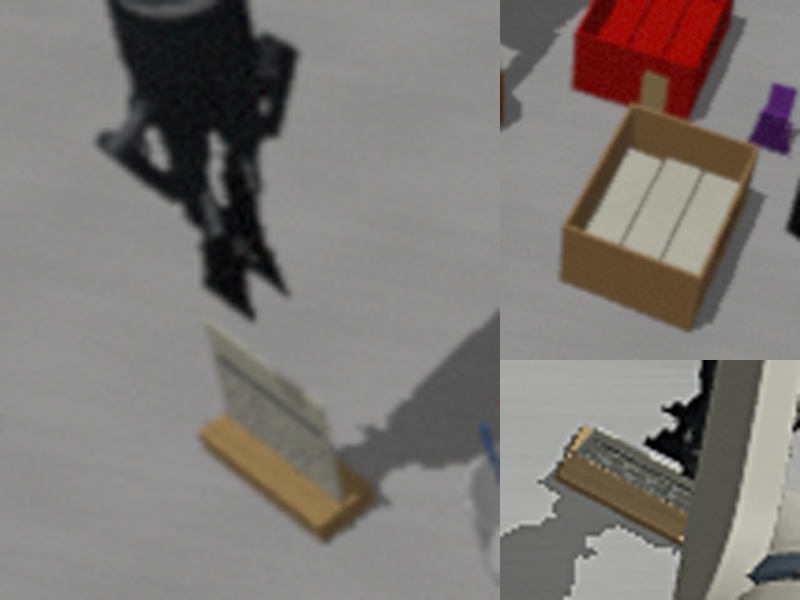

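```bash
python3 - <<'E'
from h import *
S=np.load("scene0.npz");T=np.load("top0.npz")
y=np.radians(-27.8); n=np.array([np.cos(y),np.sin(y),0]);e=np.array([-n[1],n[0],0]); c=np.array([.6138,-.1838,.2701-.074])
for d in(.013,-.013):
  for w in(.025,-.025): print(d,w,proj(S['K'],S['V'],c+n*d+e*w).round(1))
print("obs far", (169.9+.4,166.1),(180.5,173.5)," near",(187.5,168.7))
m=[.6138,-.1843,.12]
for w in(.06,-.06): print("card",[proj(D['K'],D['V'],m+e*w).round(1) for D in(S,T)])
# card at present
a=np.load("car.npz")['a']; f0=S['f']
print("card region diff",np.abs(a[170:220,165:205].astype(int)-f0[170:220,165:205]).mean())
E
```

```text
0.013 0.025 [180.5 171.3]
0.013 -0.025 [170.2 163.9]
-0.013 0.025 [186.9 166.9]
-0.013 -0.025 [176.5 159.6]
obs far (170.3, 166.1) (180.5, 173.5)  near (187.5, 168.7)
card [array([194.3, 190.7]), array([339.3, 167.2])]
card [array([170.4, 173. ]), array([376.5, 186.4])]
card region diff 6.255166666666667
```

Clip and card agree with prediction to about 1 px (≤4 mm), and the carton has not moved. I'll lower slowly and watch the wrist force.

```bash
python3 - <<'E'
from h import *
c=np.array([.6138,-.1843,0])
for z in(.205,.19,.182,.174):
    bot.servo_line(c+[0,0,z],velocity=.05); o=get_obs(); print(round(o['time_s'],2),o['position'].round(4),o['wrist_force'].round(2),round(o['gripper_width'],4))
bot.dwell(.3)
a,K,V=snap("scene");b,K2,V2=snap("top"); np.savez("fin.npz",a=a,b=b)
A=cv2.resize(a[135:207,155:215,::-1],(500,600),interpolation=cv2.INTER_CUBIC)
B=np.vstack([cv2.resize(a[150:270,260:360,::-1],(300,360),interpolation=cv2.INTER_CUBIC),cv2.resize(b[150:214,315:395,::-1],(300,240),interpolation=cv2.INTER_CUBIC)])
cv2.imwrite("pics/fin.png",np.hstack([A,B]))
E
```

```text
12.06 [ 0.614  -0.1844  0.2054] [-0.29 -0.19 -0.3 ] 0.0226
12.51 [ 0.6135 -0.1842  0.1895] [ 0.45  0.22 -0.72] 0.0226
12.82 [ 0.6135 -0.1842  0.1815] [-0.01  0.39  0.52] 0.0225
13.12 [ 0.6135 -0.1842  0.1735] [-0.23  0.64 -0.7 ] 0.0225
```

View pics/fin.png

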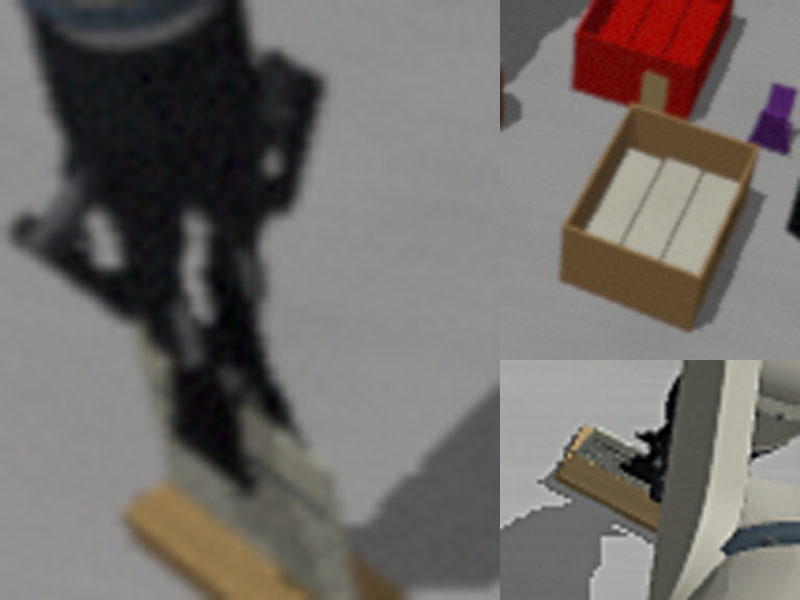

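```bash
python3 - <<'E'
from h import *
S=np.load("scene0.npz");F=np.load("fin.npz");T=np.load("top0.npz")
y=np.radians(-27.8); n=np.array([np.cos(y),np.sin(y),0]);e=np.array([-n[1],n[0],0]); c=np.array([.6138,-.1843,.0995])
for w in(.025,-.025): print("pred front lip",proj(S['K'],S['V'],c+n*.013+e*w).round(1))
print("obs",[(155+x/8.333-.5,135+v/8.333-.5) for x,v in((250,490),(175,440))])
def brown(f,x,y,w,h):
    hs=cv2.cvtColor(f[y:y+h,x:x+w],cv2.COLOR_RGB2HSV); m=(hs[:,:,1]>60)&(hs[:,:,0]<25)&(hs[:,:,2]>50); v,u=np.nonzero(m); return len(u),u.min()+x,u.max()+x,v.min()+y,v.max()+y,u.mean()+x,v.mean()+y
print(brown(S['f'],160,185,55,40)); print(brown(F['a'],160,185,55,40))
print("carton shift",cv2.phaseCorrelate(*[cv2.cvtColor(i[185:275,275:350].copy(),cv2.COLOR_RGB2GRAY).astype(np.float32) for i in(S['f'],F['a'])]))
print("card/block shift",cv2.phaseCorrelate(*[cv2.cvtColor(i[196:220,160:215].copy(),cv2.COLOR_RGB2GRAY).astype(np.float32) for i in(S['f'],F['a'])]))
E
```

```text
pred front lip [185.1 191.8]
pred front lip [175.2 184.4]
obs [(184.50120004800192, 193.30235209408374), (175.50084003360135, 187.30211208448338)]
(324, np.int64(170), np.int64(204), np.int64(193), np.int64(217), np.float64(186.96604938271605), np.float64(205.3827160493827))
(325, np.int64(170), np.int64(204), np.int64(193), np.int64(217), np.float64(187.08615384615385), np.float64(205.39076923076922))
carton shift ((0.439594589745262, 0.0030830974169617775), 0.8845023734481247)
card/block shift ((0.13840739195055818, -0.027123494169813966), 0.8347585274113549)
```

```bash
python3 - <<'E'
from h import *
o=get_obs(); print(o['time_s'],o['position'].round(4),o['wrist_force'].round(2),o['gripper_width']); print(hand_in())
E
```

```text
13.525 [ 0.6139 -0.1843  0.1741] [-0.01  0.09 -1.41] 0.02265321700195157
the job is handed in; nothing more can be done
None
```

I squeezed the black clip open, lifted it off the tan carton and lowered it over the middle of the card's top edge. I handed in at 13.5 s with the clip still held open.

**Checks that passed**
- **Opening:** the grip width is 22.7 mm, which means the clip is fully open against its stop.
- **Position:** the last scene picture shows one jaw on each side of the card. The card edge should be about 18–22 mm below the pivot, so the lips are about 8–14 mm below the edge.
- **Contact:** readings during the descent and at hand-in showed a wrist force of 1.5 N or less, so there was no sign of touching the card.
- **Card and block:** the block stayed put, to within about 0.1 px.

**Checks that disagreed**
- **Lip height:** the lips appeared 1.5–3 px lower than predicted in the scene view. About 1 px of that is the same offset seen on the card, so the clip may hang up to about 7 mm lower than planned, most likely 2–4 mm. That is still within the allowed range.
- **Carton:** an image comparison gave a 0.4 px shift. I put this down to the clip and its shadow having left that part of the picture, but I did not confirm it.
- **Top view:** the arm hid the final placement from the top camera, so the position was checked from the scene camera only.

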